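# Dip a test slide and lock it in the reader

## Robot

A 7-joint arm with a two-finger parallel gripper is mounted at the origin on a cart in front of the work surface, level with it; the furniture and walls round the work are solid. World frame = base frame: x ahead of the robot, y to its left, z up, the work surface at z = 0. Lengths are in m, angles in rad, forces in N, time in s.
With the tool pointing down it reaches from about 0.425 to 0.875 m from the base axis. Payload 4.7 kg.
Tool frame: the origin (TCP) lies at the very end of the fingers, on their centre line; the grasp point (between the pads) lies 19 mm behind it; z points along the fingers, y is the line along which they close (so a half turn about z gives the same grasp; the last joint's range is limited). The gripper opens to 87 mm and grips with 3 to 60 N. Pads are 19 mm wide; open, the fingers measure 117 mm over their backs; the gripper's body (75 mm by 190 mm) begins 51 mm behind the grasp point.
Start: joints at [1.184, 0.321, -0.07, 1.45, 0.023, 1.371, -0.057], TCP at [0.254, -0.599, 0.223] pointing down, gripper open.
Joint ranges: [-2.86, 2.86], [-0.3, 2.09], [-1.38, 1.24], [0.06, 2.45], [-1.56, 4.7], [0.09, 2.05], [-2.69, 2.69]. Speed limits (rad/s): [2.57, 2.57, 3.14, 3.14, 3.14, 3.14, 3.14].

## Interface

Orientations are given as a rotation vector (axis times angle).
In Python, from bench import ctrl, vision gives the robot as it stands.
- The arm moves only by the tool jog_arm, never from a script. Its argument "increments" is a list of rows, each an object of numbers: "tx", "ty", "tz": the shift along the tool's x, y, z in mm; "wx", "wy", "wz": the turn, a rotation vector about the tool's x, y, z in rad; "gripper": the opening, from 0 (shut) to 1 (fully open). In form: [{"tx": .., "ty": .., "tz": .., "wx": .., "wy": .., "wz": .., "gripper": ..}, ...]. A call has exactly 5 rows; each row is the pose to reach, as a shift and turn from the pose commanded when the call began, along the tool's axes at that moment; what a row does not reach only later rows make up. A row lasts 1/12 s, in which the tool goes at most 41.7 mm and 7.16 degrees, less where a joint would pass 70% of its speed; a pose out of reach is approached as far as the arm can. A call with a gripper value outside its range is refused whole. The fingers move at their own pace and stop on an object; "grip_force" is the grip in N (left out, the last holds). Time passes only in rows, so rows that repeat a pose let the fingers close, or fill a call up. It gives the time, the measured TCP pose, the force, the opening and the grip force at its end, in the units of the state.
- ctrl.get_state(): the state, without advancing time (a new reading comes with each control period).
- vision.get_image(name): name is "scene" or "top" or "wrist"; returns a dict with "color" (384x512x3 uint8, blue, green, red), "fx", "fy", "cx", "cy" (pixels), "extrinsics" (4x4, takes a point from world to camera coordinates). Camera axes: x right, y down, z forward; pixel columns grow to the right and rows downward; lengths in m; the calibration is good to about 2 mm. The wrist camera is an equidistant fisheye: a pixel r from the principal point sees the ray r / f radians off the axis. A picture is of the moment at which its call begins. There is no depth.
- ctrl.close_job(): hands the job in; it is judged then, once.
Trained networks look in the newest picture that a camera, given by its name, has taken for a name from the list of things; names that differ only in an ending like _2 or _b are one class to them, and where a whole thing is asked for, a point or a joint stands for the part that bears it (a point fixed in the world has none). Each returns a list of dicts, best first, with "conf" (0 to 1); they miss things now and then, are a little off and sometimes report something else, mostly with a low value. They report only what shows in the picture. A call takes as long as a camera call. They do not tell look-alikes from the thing itself.
- vision.spot_in(camera, thing): "bbox" ([left, top, right, bottom] in pixels, round what is visible of it).
The state is a dict: "time": time; "joint_positions": joint angles; "qd": joint speeds; "joint_torque": joint torques, N m; "position": TCP position; "tool_rot": TCP orientation; "ft_force": force on the tool from outside, world axes, zero at the start; "torque": the same for the moment, N m; "grip_width": opening from 0.0 (shut) to 1.0 (fully open); "grip_force": force on a finger pad.
Only numpy, scipy, OpenCV 4.12 (cv2) and the standard library are available. Lean on these libraries where they do the work, as an engineer would, in place of code of your own. Each camera call takes 0.05 s, during which the arm holds its last target. There are 200 camera calls.

## Task

Check the rinse water: take the orange-capped dip slide out of its stand, dip its paddle at least half its length into the open beaker, then stand it upright in the white nest of the reader's carriage and let go of it. Then pull up the carriage's red lock plunger, slide the carriage on to the next index hole (the reading position, with the slide between lamp and camera) and let the pin drop fully home there. Finish while still gripping the red knob with the pin home; leave the blue-capped control slide and the other things alone and do not upset or shove the beaker.

Things in the scene. Friction and masses are not known exactly. Their poses are not given: they have to be found in the camera images.
- dip_slide: Sample dip slide, loose, 30 g, upright in one of the stand's slots (which one varies), tip 8 mm above the bench: round orange cap (26 mm dia., 24 mm tall) on a flat white paddle 68 mm long, 18 mm wide (own y), 6 mm thick (own x), brick-red on both faces; lowest 6 mm taper to 13 x 3.5 mm. Origin: bottom tip of the paddle; z up, cap from z = 68 to 92 mm. Either face may face the camera.
- control_slide: The control dip slide with a blue cap, otherwise the same as the sample slide, in the stand's other slot. To be left alone.
- stand: Fixed white block 50 x 130 mm, 36 mm tall, on a black 58 x 138 mm foot, long side along its own y. Two slots in its top at y = -36 and +36 mm, each 9 mm (x) by 21 mm (y), 28 mm deep. Origin: centre of its underside on the bench.
- beaker: Small open translucent greyish plastic beaker, the rinse-water sample (no liquid is simulated), loose, about 40 g, 59 mm tall, outer diameter 44 mm at the rim and 38 mm at the foot, about 36 mm clear inside at the rim, floor 3 mm thick. Origin: centre of its underside.
- reagent_pot: Closed white pot with a green screw cap, 46 mm diameter, 72 mm tall. Bystander. Origin: centre of its underside.
- timer: Bench timer lying on its back, 68 x 62 x 19 mm. Bystander. Origin: centre of its underside.
- reader: Dip-slide reader, fixed: base 130 (x) by 320 mm (y); carriage travels to its own -y. Origin: centre of underside. Grey lamp and camera posts at x = -54, +54, y = -45 mm, 117 mm high. Dark carriage deck 78 x 130 mm, top at 42 mm. Marks on the base's front edge at y = +105, +45 (green), -15 mm: load, read, unload hole; a white pointer beside the knob shows where the carriage is (starts at load).
- nest (a point): Centre of the floor of the slot in the carriage's white nest, 42 mm above the bench. The slot is 9 mm (reader x) by 21 mm (reader y), 28 mm deep, its mouth 70 mm above the bench, in a white block 36 x 46 mm. A slide stands in it with its wide side along the reader's y and its tip at this point. The nest is 90 mm from the knob, towards the reader's -y.
- knob: The round red knob of the spring lock plunger on the carriage, 28 mm diameter, 26 mm tall, axis vertical. Origin: centre of its underside, 74 mm above the bench when the pin is home. Below it is a steel sleeve 16 to 21 mm wide.
- knob_grip (a point): Point on the knob's axis 14 mm above its underside (88 mm above the bench when the pin is home): where to grip it. It moves with the knob and the carriage.
- plunger (a joint): Lift of the lock plunger, m: 0 = pin home in a hole, 0.014 = fully pulled up. Pin 8 mm across, round end, 10 mm deep in its 9.5 mm hole: clear of it above 0.010. A spring pushes it down with 6 N at 0, 9.5 N fully pulled. Let down between holes, the pin rests on the bar at 0.010 and drops in by itself when it comes over a hole.
- carriage (a joint): Travel of the carriage along the reader's -y in m: 0 = load hole (start), 0.060 = next hole (reading), 0.120 = last hole (unload). Sliding friction about 1.5 N; it cannot move more than a millimetre while the pin is in a hole.
Things that resemble listed ones, but are neither listed nor needed, are in the scene too. What is meant by the dip_slide is not brown, and is the smaller of those in its own colour.

How it is judged:
By the outcome, as a careful person would: the job done as asked, in the order asked, and still so for the second after the job is handed in, while the arm keeps its last pose, push and grip.
It also fails if it takes over 51 s, if anything falls off the work surface, if the arm or the gripper's body presses on something with over 40 N, if the wrist force passes 120 N, or if a joint passes its speed limit or range.

## Working session

There is one attempt and no reset: what is moved stays moved. The work goes in short steps, Python scripts to look and compute and a tool call to move; the robot and the scene stay as the last step left them, time stands still between calls to the robot, and variables do not carry over. Pictures are saved under pics/ and viewed, at most 11 in all, crops included, and the job is handed in when it is done.

Besides the shell and the picture viewer there is one more tool, called after "Request:" by a JSON object that holds its "fn" and its "kwargs". jog_arm: Moves the arm, as the interface text tells. Its arguments: {"type":"object","properties":{"increments":{"type":"array"},"grip_force":{"type":"number"}},"required":["increments"]}

```bash
mkdir -p pics; ls; cat > h.py <<'E'
import numpy as np, cv2
from scipy.spatial.transform import Rotation as R
from bench import ctrl, vision
def ray(im,u,v):
    E=np.array(im["extrinsics"]);Rm=E[:3,:3];c=-Rm.T@E[:3,3]
    d=np.array([(u-im["cx"])/im["fx"],(v-im["cy"])/im["fy"],1.]);return c,Rm.T@d
def atz(im,u,v,z):
    c,d=ray(im,u,v);return c+d*(z-c[2])/d[2]
def proj(im,p):
    E=np.array(im["extrinsics"]);q=E[:3,:3]@np.array(p)+E[:3,3]
    return np.array([im["fx"]*q[0]/q[2]+im["cx"],im["fy"]*q[1]/q[2]+im["cy"]])
E
python3 - <<'E'
from h import *
s=ctrl.get_state();print(s)
for n in("scene","top"):
    im=vision.get_image(n);cv2.imwrite(f"pics/{n}0.png",im["color"]);cv2.imwrite(f"pics/{n}0b.png",cv2.resize(im["color"],(800,600),interpolation=3))
    E=np.array(im["extrinsics"]);print(n,im["fx"],im["cx"],im["cy"],(-E[:3,:3].T@E[:3,3]).round(3),E[:3,:3].round(3).tolist())
    for t in("dip_slide","control_slide","stand","beaker","reader","nest","knob","reagent_pot","timer"):
        for d in vision.spot_in(n,t)[:4]:print(n,t,np.round(d["bbox"],1).tolist(),round(d["conf"],2))
E
```

```text
pics
{'time': 0.0, 'joint_positions': array([ 1.18408618,  0.32185897, -0.07011128,  1.45167053,  0.02258984,
        1.37082225, -0.05689499]), 'qd': array([ 0.00117027, -0.00030435,  0.00177724,  0.0026195 ,  0.00091597,
       -0.00119108,  0.00060814]), 'joint_torque': array([-1.34168960e-03, -4.91291285e+01, -4.04707426e-01, -3.12528706e+01,
       -6.38995506e-02,  4.36739030e-02,  1.82643525e-04]), 'position': array([ 0.25335901, -0.59797724,  0.22144062]), 'tool_rot': array([-3.07682235e+00, -6.25094384e-01,  7.40107760e-04]), 'ft_force': array([-0.53311281,  0.65570087, -0.63357815]), 'torque': array([-0.00718322,  0.03635056,  0.01254745]), 'grip_force': 0.0, 'grip_width': 1.0010751026073617}
scene 362.5983847751007 252.2486336551214 185.40841318626462 [-0.078 -0.786  0.526] [[0.619, -0.786, -0.002], [-0.397, -0.311, -0.863], [0.678, 0.535, -0.504]]
scene dip_slide [266.7, 192.7, 278.7, 240.1] 0.68
scene dip_slide [180.2, 174.6, 192.9, 203.6] 0.62
scene dip_slide [218.9, 185.9, 223.8, 212.3] 0.61
scene control_slide [158.8, 168.6, 170.5, 196.9] 0.6
scene stand [153.4, 188.8
[... 596 characters left out ...]

top dip_slide [186.5, 244.6, 202.7, 258.7] 0.75
top dip_slide [305.5, 220.0, 325.9, 240.2] 0.68
top dip_slide [233.0, 222.9, 242.7, 234.4] 0.67
top control_slide [161.3, 156.3, 176.4, 168.2] 0.46
top control_slide [150.8, 246.9, 169.8, 262.5] 0.44
top stand [149.7, 233.4, 215.4, 269.9] 0.64
top stand [344.8, 236.1, 383.1, 277.7] 0.46
top beaker [262.8, 251.3, 282.3, 270.6] 0.81
top reader [144.9, 120.2, 305.4, 198.5] 0.61
top nest [158.7, 146.5, 228.3, 186.0] 0.97
top knob [157.9, 151.3, 175.3, 168.6] 0.62
top reagent_pot [347.5, 206.2, 378.2, 227.0] 0.89
top reagent_pot [157.4, 155.8, 177.6, 167.2] 0.37
top timer [345.7, 237.0, 382.3, 276.5] 0.94
top timer [159.3, 157.4, 178.2, 169.6] 0.41
```

View pics/scene0b.png

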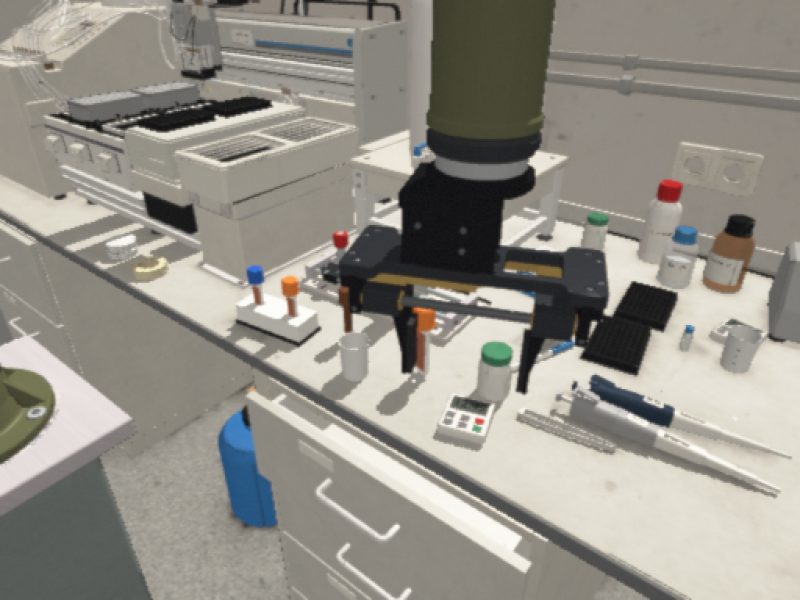

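View pics/top0b.png

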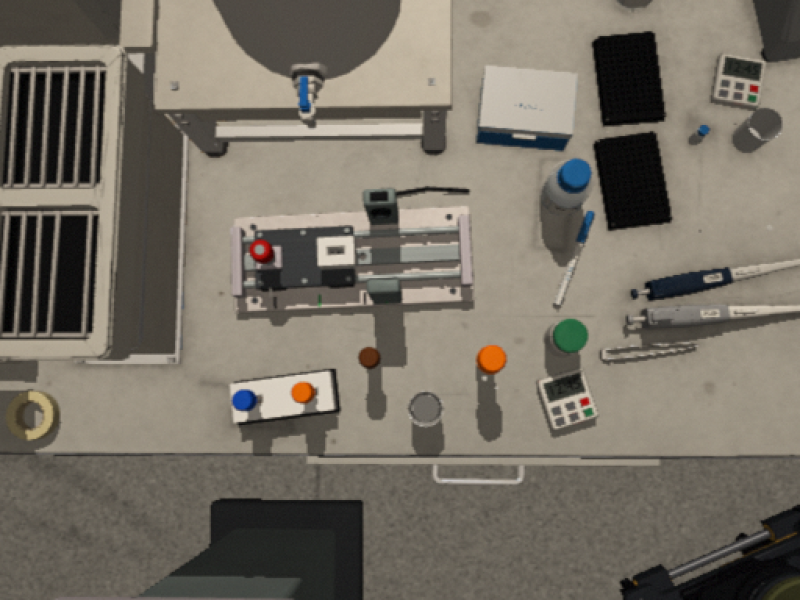

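The scene picture shows the arm over the bench, with the white stand holding a blue cap and an orange cap at about (290,287) in the 800 px view. A larger orange-capped slide stands free at (424,320), and there is a brown one at (347,300).

The top picture shows these candidates (800 px view):
- **Stand orange:** (302,392)
- **Free-standing orange:** (491,358), larger
- **Brown:** (369,357)

The one in the stand fits: it is orange, the smaller of the two, and sits in a slot. The knob is at (261,250), the nest at (335,250) and the beaker at (425,408). I'll confirm with a crop and measure.

```bash
python3 - <<'E'
from h import *
im=vision.get_image("top");c=im["color"];hsv=cv2.cvtColor(c,cv2.COLOR_BGR2HSV)
def blobs(m,name,z):
    n,l,st,ce=cv2.connectedComponentsWithStats(m.astype(np.uint8))
    for i in range(1,n):
        if st[i,4]>40:
            p=atz(im,*ce[i],z);print(name,ce[i].round(1),st[i],p.round(4))
H,S,V=cv2.split(hsv)
blobs((H>=6)&(H<=16)&(S>180)&(V>120),"orange",.098)
blobs((H>110)&(H<128)&(S>150)&(V>80),"blue",.098)
blobs(((H<4)|(H>176))&(S>170)&(V>80),"red",.099)
blobs((H>40)&(H<80)&(S>100)&(V>50),"green",.07)
cr=c[110:280,140:340];cv2.imwrite("pics/crop1.png",cv2.resize(cr,(800,680))[:600] if 0 else cv2.resize(cr,(700,595),interpolation=cv2.INTER_CUBIC))
E
```

```text
orange [314.4 228.8] [305 221  19  17 234] [ 0.4609 -0.411   0.098 ]
orange [193.  250.4] [187 245  14  13 132] [ 0.42   -0.1845  0.098 ]
red [166.5 159.2] [160 153  14  13  98] [ 0.5934 -0.1301  0.099 ]
green [364.6 214.3] [354 204  22  21 350] [ 0.4903 -0.5097  0.07  ]
```

View pics/crop1.png

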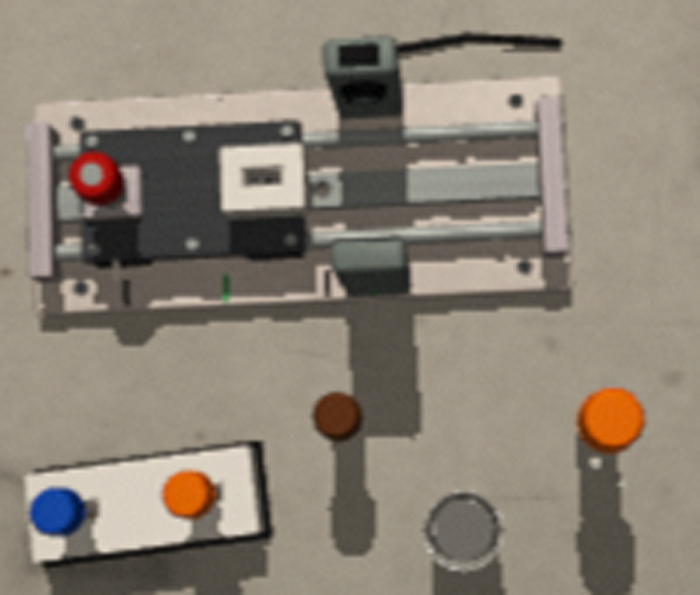

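The crop confirms it: the small orange cap sits in the stand slot at crop (188,493). It is about 14 px (26 mm) wide, against about 19 px for the free-standing orange one at (611,420), and the brown one is at (337,415). Next I'll work out the geometry.

```bash
python3 - <<'E'
from h import *
im=vision.get_image("top");c=im["color"]
C=lambda u,v,z:atz(im,140+(u-0)/3.5,110+v/3.5,z)
for n,u,v,z in [("blue",57,511,.098),("orange",188,493,.098),("stTL",25,476,.036),("stBL",35,563,.036),("stTR",250,447,.036),("stBR",264,535,.036),
 ("slotnest",262,176,.07),("blockTL",220,146,.07),("blockTR",302,146,.07),("blockBR",303,209,.07),("blockBL",224,212,.07),("beaker rim",463,529,.059),
 ("knobtop",93,174,.1),("mark1",126,292,.02),("markG",226,287,.02),("mark3",326,281,.02),("railR_T",549,95,.04),("railR_B",555,250,.04),("railL_T",40,124,.04),("railL_B",42,277,.04),("brown",337,415,.1)]:
    print(n,C(u,v,z).round(4))
for n,u,v,z in [("shelfedge z.2",300,107,.2),("shelf z.15",300,107,.15),("leg foot",215,150,0),("instr foot",180,358,0),("instr z.3",125,350,.3),("legR",433,148,0)]:
    print(n,atz(im,u/1.5625,v/1.5625,z).round(3))
s=vision.get_image("scene")
for p in [(.42,-.1845,.098),(.5934,-.1301,.099)]:print(proj(s,p))
h=cv2.cvtColor(s["color"],cv2.COLOR_BGR2HSV);H,S,V=cv2.split(h)
for m in ((H>=6)&(H<=16)&(S>180)&(V>120),((H<4)|(H>176))&(S>150)&(V>80)):
    n,l,st,ce=cv2.connectedComponentsWithStats(m.astype(np.uint8));print([(ce[i].round(1).tolist(),st[i].tolist()) for i in range(1,n) if st[i,4]>30])
st=ctrl.get_state();print(R.from_rotvec(st["tool_rot"]).as_matrix().round(3))
E
```

```text
blue [ 0.4093 -0.1155  0.098 ]
orange [ 0.4191 -0.1858  0.098 ]
stTL [ 0.4288 -0.081   0.036 ]
stBL [ 0.3794 -0.0883  0.036 ]
stTR [ 0.4458 -0.2106  0.036 ]
stBR [ 0.3959 -0.2194  0.036 ]
slotnest [ 0.5968 -0.2196  0.07  ]
blockTL [ 0.6141 -0.1955  0.07  ]
blockTR [ 0.6139 -0.242   0.07  ]
blockBR [ 0.5779 -0.2429  0.07  ]
blockBL [ 0.5763 -0.1984  0.07  ]
beaker rim [ 0.4002 -0.3326  0.059 ]
knobtop [ 0.5922 -0.1305  0.1   ]
mark1 [ 0.5375 -0.1336  0.02  ]
markG [ 0.5404 -0.1929  0.02  ]
mark3 [ 0.5439 -0.252   0.02  ]
railR_T [ 0.6501 -0.3826  0.04  ]
railR_B [ 0.559  -0.3854  0.04  ]
railL_T [ 0.6344 -0.0846  0.04  ]
railL_B [ 0.5437 -0.0885  0.04  ]
brown [ 0.4608 -0.2654  0.1   ]
shelfedge z.2 [ 0.732 -0.194  0.2  ]
shelf z.15 [ 0.753 -0.185  0.15 ]
leg foot [ 0.753 -0.04   0.   ]
instr foot [ 0.464 -0.002  0.   ]
instr z.3 [ 0.456 -0.051  0.3  ]
legR [ 0.754 -0.343  0.   ]
[184.41580361 178.91023935]
[217.01495491 149.08757931]
[([185.2, 182.8], [181, 178, 9, 11, 82]), ([271.6, 203.1], [264, 196, 14, 15, 137])]
[([428.1, 121.6], [421, 115, 15, 14, 167]), ([217.6, 153.3], [214, 148, 8, 11, 66])]
[[ 0.921  0.39  -0.   ]
 [ 0.39  -0.921 -0.   ]
 [-0.     0.    -1.   ]]
```

```bash
cat >> h.py <<'E'
def plan(x,y,z,th):
    """increment (mm, rad) from the measured pose to TCP x,y,z with tool down, closing line (tool y) at angle th from world x"""
    s=ctrl.get_state();p=s["position"];M=R.from_rotvec(s["tool_rot"])
    c,n=np.cos(th),np.sin(th);T=R.from_matrix(np.array([[-n,c,0],[c,n,0],[0,0,-1]]).T.reshape(3,3).T if 0 else np.column_stack([[-n,c,0],[c,n,0],[0,0,-1]]))
    d=M.inv().apply(np.array([x,y,z])-p)*1000;w=(M.inv()*T).as_rotvec()
    print("t=%.2f"%s["time"],"pos",p.round(4),"d(mm)",d.round(1),"w",w.round(3),"F",s["ft_force"].round(1),"grip",round(s["grip_width"],3),round(s["grip_force"],1))
E
python3 - <<'E'
from h import *
plan(.419,-.185,.19,.13)
plan(.419,-.185,.19,.13+np.pi)
E
```

```text
t=1.15 pos [ 0.2536 -0.5985  0.2226] d(mm) [ 313.7 -316.2   32.5] w [-0.   0.  -1.3] F [ 0.5  1.5 -0.4] grip 1.0 0.0
t=1.15 pos [ 0.2536 -0.5985  0.2226] d(mm) [ 313.7 -316.2   32.5] w [0.    0.    1.842] F [ 0.5  1.5 -0.4] grip 1.0 0.0
```

Request:
{"fn": "jog_arm", "kwargs": {"increments": [{"tx": 30, "ty": -30, "tz": 0, "wz": -0.12}, {"tx": 60, "ty": -60, "tz": 0, "wz": -0.24}, {"tx": 90, "ty": -90, "tz": 0, "wz": -0.36}, {"tx": 120, "ty": -120, "tz": 0, "wz": -0.48}, {"tx": 150, "ty": -150, "tz": 0, "wz": -0.6}]}}

```text
validation failed for argument at $.in...
```

```bash
python3 -c "
from h import *
plan(.419,-.185,.19,.13)"
```

```text
t=1.15 pos [ 0.2536 -0.5985  0.2226] d(mm) [ 313.7 -316.2   32.5] w [-0.   0.  -1.3] F [ 0.5  1.5 -0.4] grip 1.0 0.0
```

All keys may be required.

Request:
{"fn": "jog_arm", "kwargs": {"increments": [{"tx": 30, "ty": -30, "tz": 0, "wx": 0, "wy": 0, "wz": -0.12, "gripper": 1}, {"tx": 60, "ty": -60, "tz": 0, "wx": 0, "wy": 0, "wz": -0.24, "gripper": 1}, {"tx": 90, "ty": -90, "tz": 0, "wx": 0, "wy": 0, "wz": -0.36, "gripper": 1}, {"tx": 120, "ty": -120, "tz": 0, "wx": 0, "wy": 0, "wz": -0.48, "gripper": 1}, {"tx": 150, "ty": -150, "tz": 0, "wx": 0, "wy": 0, "wz": -0.6, "gripper": 1}]}}

```text
time: 1.57
position: [0.3322, -0.4035, 0.2226]
tool_rot: [2.752, 1.515, -0.0]
ft_force: [1.4, 0.2, -0.4]
grip_width: 1.0
grip_force: 0.0
```

```bash
python3 -c "
from h import *
plan(.419,-.185,.19,.13)"
```

```text
t=1.57 pos [ 0.3322 -0.4035  0.2226] d(mm) [231.1 -43.5  32.5] w [ 0.     0.    -0.694] F [ 1.4  0.2 -0.4] grip 1.0 0.0
```

Request:
{"fn": "jog_arm", "kwargs": {"increments": [{"tx": 40, "ty": -8, "tz": 0, "wx": 0, "wy": 0, "wz": -0.12, "gripper": 1}, {"tx": 80, "ty": -16, "tz": 0, "wx": 0, "wy": 0, "wz": -0.24, "gripper": 1}, {"tx": 120, "ty": -24, "tz": 5, "wx": 0, "wy": 0, "wz": -0.36, "gripper": 1}, {"tx": 160, "ty": -32, "tz": 10, "wx": 0, "wy": 0, "wz": -0.48, "gripper": 1}, {"tx": 195, "ty": -38, "tz": 15, "wx": 0, "wy": 0, "wz": -0.6, "gripper": 1}]}}

```text
time: 1.98
position: [0.4057, -0.218, 0.2078]
tool_rot: [2.179, 2.261, -0.0]
ft_force: [0.7, -0.3, 0.6]
grip_width: 1.001
grip_force: 0.0
```

```bash
python3 -c "
from h import *
plan(.419,-.185,.17,.13)"
```

```text
t=1.98 pos [ 0.4057 -0.218   0.2078] d(mm) [32.5 14.5 37.8] w [ 0.001  0.001 -0.093] F [ 0.7 -0.3  0.6] grip 1.001 0.0
```

Now go above, then refine with a wrist picture.

Request:
{"fn": "jog_arm", "kwargs": {"increments": [{"tx": 16, "ty": 7, "tz": 10, "wx": 0, "wy": 0, "wz": -0.05, "gripper": 1}, {"tx": 32, "ty": 14, "tz": 28, "wx": 0, "wy": 0, "wz": -0.09, "gripper": 1}, {"tx": 32, "ty": 14, "tz": 37, "wx": 0, "wy": 0, "wz": -0.09, "gripper": 1}, {"tx": 32, "ty": 14, "tz": 37, "wx": 0, "wy": 0, "wz": -0.09, "gripper": 1}, {"tx": 32, "ty": 14, "tz": 37, "wx": 0, "wy": 0, "wz": -0.09, "gripper": 1}]}}

```text
time: 2.4
position: [0.4172, -0.1897, 0.1702]
tool_rot: [-2.087, -2.347, 0.001]
ft_force: [0.9, -0.4, -0.0]
grip_width: 1.001
grip_force: 0.0
```

```bash
cat >> h.py <<'E'
def fproj(im,p):
    E=np.array(im["extrinsics"]);q=E[:3,:3]@np.array(p)+E[:3,3]
    a=np.arctan2(np.hypot(q[0],q[1]),q[2]);k=a/np.hypot(q[0],q[1])
    return np.array([im["cx"]+im["fx"]*q[0]*k,im["cy"]+im["fy"]*q[1]*k])
def fatz(im,u,v,z):
    E=np.array(im["extrinsics"]);x=(u-im["cx"])/im["fx"];y=(v-im["cy"])/im["fy"];a=np.hypot(x,y)
    d=E[:3,:3].T@np.array([np.sin(a)*x/a,np.sin(a)*y/a,np.cos(a)]);c=-E[:3,:3].T@E[:3,3];return c+d*(z-c[2])/d[2]
E
python3 -c "
from h import *
im=vision.get_image('wrist');cv2.imwrite('pics/w1.png',im['color'])
plan(.419,-.185,.071,.13)
for n,p in dict(cap=(.419,-.185,.1),nestmouth=(.597,-.22,.07),knob=(.593,-.13,.1),beaker=(.4,-.3326,.059)).items():print(n,fproj(im,p).round(1))
H,S,V=cv2.split(cv2.cvtColor(im['color'],cv2.COLOR_BGR2HSV))
m=(H>=4)&(H<=17)&(S>170)&(V>100)
n,l,st,ce=cv2.connectedComponentsWithStats(m.astype(np.uint8))
for i in range(1,n):
    if st[i,4]>60: print(ce[i].round(1),st[i],fatz(im,*ce[i],.098).round(4))
"
```

```text
t=2.45 pos [ 0.4176 -0.1901  0.1708] d(mm) [ 4.9  2.  99.8] w [-0.     0.    -0.013] F [0.  0.2 0.3] grip 0.999 0.0
cap [258.6 195.4]
nestmouth [418.3 236.7]
knob [452.6 159.2]
beaker [225.8 306.8]
[260.  189.9] [245 173  31  35 859] [ 0.4196 -0.1808  0.098 ]
[294.8 279.4] [284 275  23  11 197] [ 0.4622 -0.2621  0.098 ]
```

View pics/w1.png

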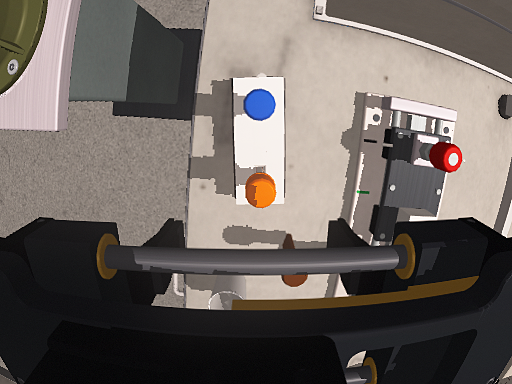

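The wrist picture shows the orange cap at (260,190), the blue one at (260,104), and the knob at (452,157). It agrees with the top view to 2–4 mm, so I'm descending.

Request:
{"fn": "jog_arm", "kwargs": {"increments": [{"tx": 3, "ty": 1, "tz": 20, "wx": 0, "wy": 0, "wz": -0.01, "gripper": 1}, {"tx": 6, "ty": 2, "tz": 45, "wx": 0, "wy": 0, "wz": -0.01, "gripper": 1}, {"tx": 6, "ty": 2, "tz": 70, "wx": 0, "wy": 0, "wz": -0.01, "gripper": 1}, {"tx": 6, "ty": 2, "tz": 90, "wx": 0, "wy": 0, "wz": -0.01, "gripper": 1}, {"tx": 6, "ty": 2, "tz": 99, "wx": 0, "wy": 0, "wz": -0.01, "gripper": 1}]}}

```text
time: 2.87
position: [0.4178, -0.1832, 0.0698]
tool_rot: [-2.074, -2.356, 0.001]
ft_force: [-0.7, 0.9, -0.4]
grip_width: 1.002
grip_force: 0.0
```

Request:
{"fn": "jog_arm", "kwargs": {"increments": [{"tx": 0, "ty": 0, "tz": 0, "wx": 0, "wy": 0, "wz": 0, "gripper": 0.3}, {"tx": 0, "ty": 0, "tz": 0, "wx": 0, "wy": 0, "wz": 0, "gripper": 0.2}, {"tx": 0, "ty": 0, "tz": 0, "wx": 0, "wy": 0, "wz": 0, "gripper": 0.1}, {"tx": 0, "ty": 0, "tz": 0, "wx": 0, "wy": 0, "wz": 0, "gripper": 0.1}, {"tx": 0, "ty": 0, "tz": 0, "wx": 0, "wy": 0, "wz": 0, "gripper": 0.1}], "grip_force": 15}}

```text
time: 3.28
position: [0.4201, -0.1827, 0.0728]
tool_rot: [2.071, 2.359, 0.0]
ft_force: [0.1, -0.0, 0.6]
grip_width: 0.709
grip_force: 0.0
```

```bash
python3 -c "
from h import *
plan(.419,-.185,.17,.13)"
```

```text
t=3.28 pos [ 0.4201 -0.1827  0.0728] d(mm) [ -2.3  -1.3 -97.2] w [ 0.002  0.002 -0.   ] F [ 0.1 -0.   0.6] grip 0.709 0.0
```

Request:
{"fn": "jog_arm", "kwargs": {"increments": [{"tx": 0, "ty": 0, "tz": 1, "wx": 0, "wy": 0, "wz": 0, "gripper": 0.1}, {"tx": 0, "ty": 0, "tz": 1, "wx": 0, "wy": 0, "wz": 0, "gripper": 0.1}, {"tx": 0, "ty": 0, "tz": 1, "wx": 0, "wy": 0, "wz": 0, "gripper": 0.1}, {"tx": 0, "ty": 0, "tz": 1, "wx": 0, "wy": 0, "wz": 0, "gripper": 0.1}, {"tx": 0, "ty": 0, "tz": 1, "wx": 0, "wy": 0, "wz": 0, "gripper": 0.1}]}}

```text
time: 3.7
position: [0.4193, -0.1821, 0.0706]
tool_rot: [2.072, 2.361, -0.0]
ft_force: [-0.0, -0.5, -0.7]
grip_width: 0.324
grip_force: 0.0
```

Request:
{"fn": "jog_arm", "kwargs": {"increments": [{"tx": 0, "ty": 0, "tz": 0, "wx": 0, "wy": 0, "wz": 0, "gripper": 0.1}, {"tx": 0, "ty": 0, "tz": 0, "wx": 0, "wy": 0, "wz": 0, "gripper": 0.1}, {"tx": 0, "ty": 0, "tz": 0, "wx": 0, "wy": 0, "wz": 0, "gripper": 0.1}, {"tx": 0, "ty": 0, "tz": 0, "wx": 0, "wy": 0, "wz": 0, "gripper": 0.1}, {"tx": 0, "ty": 0, "tz": 0, "wx": 0, "wy": 0, "wz": 0, "gripper": 0.1}]}}

```text
time: 4.12
position: [0.4193, -0.1821, 0.0706]
tool_rot: [2.072, 2.361, -0.0]
ft_force: [-0.2, 0.9, -0.2]
grip_width: 0.292
grip_force: 15.0
```

```bash
python3 -c "
from h import *
plan(.419,-.185,.17,.13)"
```

```text
t=4.12 pos [ 0.4193 -0.1821  0.0706] d(mm) [ -2.8  -0.7 -99.4] w [0. 0. 0.] F [-0.2  0.9 -0.2] grip 0.292 15.0
```

Request:
{"fn": "jog_arm", "kwargs": {"increments": [{"tx": 0, "ty": 0, "tz": -12, "wx": 0, "wy": 0, "wz": 0, "gripper": 0.1}, {"tx": 0, "ty": 0, "tz": -32, "wx": 0, "wy": 0, "wz": 0, "gripper": 0.1}, {"tx": 0, "ty": 0, "tz": -56, "wx": 0, "wy": 0, "wz": 0, "gripper": 0.1}, {"tx": 0, "ty": 0, "tz": -80, "wx": 0, "wy": 0, "wz": 0, "gripper": 0.1}, {"tx": 0, "ty": 0, "tz": -95, "wx": 0, "wy": 0, "wz": 0, "gripper": 0.1}]}}

```text
time: 4.53
position: [0.4201, -0.1824, 0.1678]
tool_rot: [2.071, 2.359, 0.001]
ft_force: [0.7, -0.7, -0.7]
grip_width: 0.29
grip_force: 15.0
```

```bash
python3 -c "
from h import *
plan(.400,-.3326,.166,.13)
im=vision.get_image('top')
print([ (d['bbox'],d['conf']) for d in vision.spot_in('top','beaker')])
cv2.imwrite('pics/t2.png',cv2.resize(im['color'][100:300,130:390],(780,600),interpolation=2))
w=vision.get_image('wrist');cv2.imwrite('pics/w2.png',w['color'])
"
```

```text
t=4.53 pos [ 0.4201 -0.1824  0.1678] d(mm) [-146.3  -39.4    2. ] w [0.002 0.002 0.   ] F [ 0.7 -0.7 -0.7] grip 0.29 15.0
[([261.1, 252.0, 282.7, 271.0], 0.78), ([161.8, 152.5, 176.1, 167.3], 0.3)]
```

View pics/w2.png

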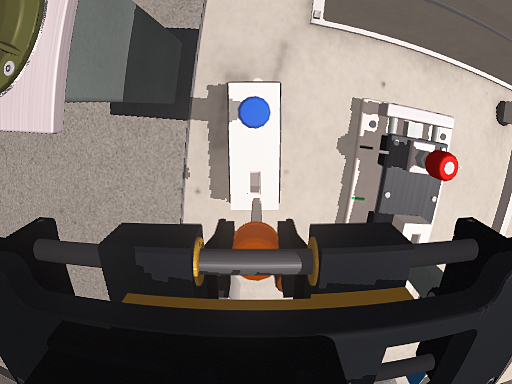

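The wrist picture shows the orange cap (255,240) between the fingers, the empty slot at (255,182), and the blue slide untouched. Next is the beaker.

Request:
{"fn": "jog_arm", "kwargs": {"increments": [{"tx": -20, "ty": -5, "tz": 0, "wx": 0, "wy": 0, "wz": 0, "gripper": 0.1}, {"tx": -55, "ty": -14, "tz": 0, "wx": 0, "wy": 0, "wz": 0, "gripper": 0.1}, {"tx": -90, "ty": -24, "tz": 0, "wx": 0, "wy": 0, "wz": 0, "gripper": 0.1}, {"tx": -125, "ty": -33, "tz": 0, "wx": 0, "wy": 0, "wz": 0, "gripper": 0.1}, {"tx": -145, "ty": -39, "tz": 0, "wx": 0, "wy": 0, "wz": 0, "gripper": 0.1}]}}

```text
time: 5.1
position: [0.397, -0.3346, 0.1634]
tool_rot: [-2.075, -2.356, 0.002]
ft_force: [0.0, -0.1, -0.4]
grip_width: 0.289
grip_force: 15.0
```

Request:
{"fn": "jog_arm", "kwargs": {"increments": [{"tx": 0, "ty": 0, "tz": 0, "wx": 0, "wy": 0, "wz": 0, "gripper": 0.1}, {"tx": 0, "ty": 0, "tz": 0, "wx": 0, "wy": 0, "wz": 0, "gripper": 0.1}, {"tx": 0, "ty": 0, "tz": 10, "wx": 0, "wy": 0, "wz": 0, "gripper": 0.1}, {"tx": 0, "ty": 0, "tz": 20, "wx": 0, "wy": 0, "wz": 0, "gripper": 0.1}, {"tx": 0, "ty": 0, "tz": 30, "wx": 0, "wy": 0, "wz": 0, "gripper": 0.1}]}}

```text
time: 5.52
position: [0.3995, -0.3293, 0.1339]
tool_rot: [-2.069, -2.363, 0.0]
ft_force: [0.1, 0.4, -0.2]
grip_width: 0.293
grip_force: 15.0
```

```bash
python3 -c "
from h import *
plan(.400,-.331,.077,.13)
im=vision.get_image('scene')
cv2.imwrite('pics/s3.png',cv2.resize(im['color'][140:260,150:310],(800,600),interpolation=2))
"
```

```text
t=5.52 pos [ 0.3995 -0.3293  0.1339] d(mm) [-1.9  0.3 56.9] w [-0.001 -0.001  0.002] F [ 0.1  0.4 -0.2] grip 0.293 15.0
```

View pics/s3.png

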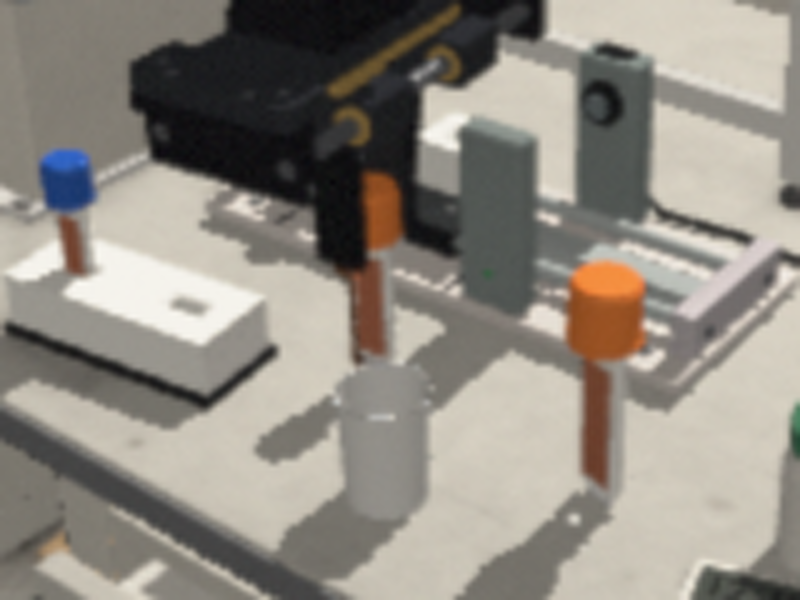

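The scene crop shows the paddle tip at (373,360) just above the beaker's mouth (centre about (385,380)), so it is about 3 mm to the left. I'll shift 2 mm in each axis while lowering.

Request:
{"fn": "jog_arm", "kwargs": {"increments": [{"tx": -2, "ty": 2, "tz": 5, "wx": 0, "wy": 0, "wz": 0, "gripper": 0.1}, {"tx": -3, "ty": 2, "tz": 16, "wx": 0, "wy": 0, "wz": 0, "gripper": 0.1}, {"tx": -3, "ty": 2, "tz": 30, "wx": 0, "wy": 0, "wz": 0, "gripper": 0.1}, {"tx": -3, "ty": 2, "tz": 44, "wx": 0, "wy": 0, "wz": 0, "gripper": 0.1}, {"tx": -3, "ty": 2, "tz": 55, "wx": 0, "wy": 0, "wz": 0, "gripper": 0.1}]}}

```text
time: 5.98
position: [0.4016, -0.3334, 0.0791]
tool_rot: [-2.072, -2.361, 0.0]
ft_force: [0.1, 0.0, -1.2]
grip_width: 0.292
grip_force: 15.0
```

Request:
{"fn": "jog_arm", "kwargs": {"increments": [{"tx": 0, "ty": 0, "tz": 0, "wx": 0, "wy": 0, "wz": 0, "gripper": 0.1}, {"tx": 0, "ty": 0, "tz": 0, "wx": 0, "wy": 0, "wz": 0, "gripper": 0.1}, {"tx": 0, "ty": 0, "tz": 0, "wx": 0, "wy": 0, "wz": 0, "gripper": 0.1}, {"tx": 0, "ty": 0, "tz": 0, "wx": 0, "wy": 0, "wz": 0, "gripper": 0.1}, {"tx": 0, "ty": 0, "tz": 0, "wx": 0, "wy": 0, "wz": 0, "gripper": 0.1}]}}

```text
time: 6.4
position: [0.4023, -0.3341, 0.0815]
tool_rot: [2.071, 2.36, -0.0]
ft_force: [-0.2, -0.2, -0.1]
grip_width: 0.29
grip_force: 15.0
```

Request:
{"fn": "jog_arm", "kwargs": {"increments": [{"tx": 0, "ty": 0, "tz": -12, "wx": 0, "wy": 0, "wz": 0, "gripper": 0.1}, {"tx": 0, "ty": 0, "tz": -30, "wx": 0, "wy": 0, "wz": 0, "gripper": 0.1}, {"tx": 0, "ty": 0, "tz": -55, "wx": 0, "wy": 0, "wz": 0, "gripper": 0.1}, {"tx": 0, "ty": 0, "tz": -85, "wx": 0, "wy": 0, "wz": 0, "gripper": 0.1}, {"tx": 0, "ty": 0, "tz": -115, "wx": 0, "wy": 0, "wz": 0, "gripper": 0.1}]}}

```text
time: 6.82
position: [0.4016, -0.3334, 0.1978]
tool_rot: [2.072, 2.361, -0.0]
ft_force: [0.4, 0.0, -0.9]
grip_width: 0.295
grip_force: 15.0
```

```bash
python3 -c "
from h import *
im=vision.get_image('top')
print([ (d['bbox'],d['conf']) for d in vision.spot_in('top','beaker')])
plan(.597,-.2175,.190,.053)
"
```

```text
[]
t=6.92 pos [ 0.4048 -0.3358  0.2025] d(mm) [ 92.5 205.8  13.2] w [0.008 0.009 0.077] F [ 0.2 -0.4  0.4] grip 0.293 15.0
```

Request:
{"fn": "jog_arm", "kwargs": {"increments": [{"tx": 2, "ty": 20, "tz": -2, "wx": 0, "wy": 0, "wz": 0.02, "gripper": 0.1}, {"tx": 4, "ty": 60, "tz": -5, "wx": 0, "wy": 0, "wz": 0.04, "gripper": 0.1}, {"tx": 6, "ty": 100, "tz": -5, "wx": 0, "wy": 0, "wz": 0.06, "gripper": 0.1}, {"tx": 8, "ty": 140, "tz": -5, "wx": 0, "wy": 0, "wz": 0.077, "gripper": 0.1}, {"tx": 10, "ty": 180, "tz": -5, "wx": 0, "wy": 0, "wz": 0.077, "gripper": 0.1}]}}

```text
time: 7.33
position: [0.5805, -0.3002, 0.2012]
tool_rot: [2.163, 2.277, -0.0]
ft_force: [0.1, -0.3, -1.0]
grip_width: 0.29
grip_force: 15.0
```

Request:
{"fn": "jog_arm", "kwargs": {"increments": [{"tx": 5, "ty": 20, "tz": 0, "wx": 0, "wy": 0, "wz": 0, "gripper": 0.1}, {"tx": 5, "ty": 20, "tz": 0, "wx": 0, "wy": 0, "wz": 0, "gripper": 0.1}, {"tx": 5, "ty": 20, "tz": 0, "wx": 0, "wy": 0, "wz": 0, "gripper": 0.1}, {"tx": 5, "ty": 20, "tz": 0, "wx": 0, "wy": 0, "wz": 0, "gripper": 0.1}, {"tx": 5, "ty": 20, "tz": 0, "wx": 0, "wy": 0, "wz": 0, "gripper": 0.1}]}}

```text
time: 7.75
position: [0.5972, -0.2958, 0.2008]
tool_rot: [2.164, 2.277, -0.002]
ft_force: [-0.4, -0.1, -1.1]
grip_width: 0.287
grip_force: 15.0
```

```bash
python3 -c "
from h import *
plan(.597,-.2175,.190,.053)
w=vision.get_image('wrist');cv2.imwrite('pics/w4.png',cv2.resize(w['color'][60:300,130:450],(800,600),interpolation=2))
for n,p in dict(nest=(.597,-.22,.07),knob=(.593,-.13,.1)).items():print(n,(fproj(w,p)-[130,60])*2.5)
im=vision.get_image('top')
cv2.imwrite('pics/t4.png',im['color'])
print([ (d['bbox'],d['conf']) for d in vision.spot_in('top','beaker')])
"
```

```text
t=7.75 pos [ 0.5972 -0.2958  0.2008] d(mm) [78.2  3.8 10.7] w [-0.001  0.001 -0.002] F [-0.4 -0.1 -1.1] grip 0.287 15.0
nest [323.74062783 117.06463995]
knob [ 326.60706441 -129.13721164]
[([261.2, 249.7, 281.6, 271.1], 0.76)]
```

View pics/w4.png

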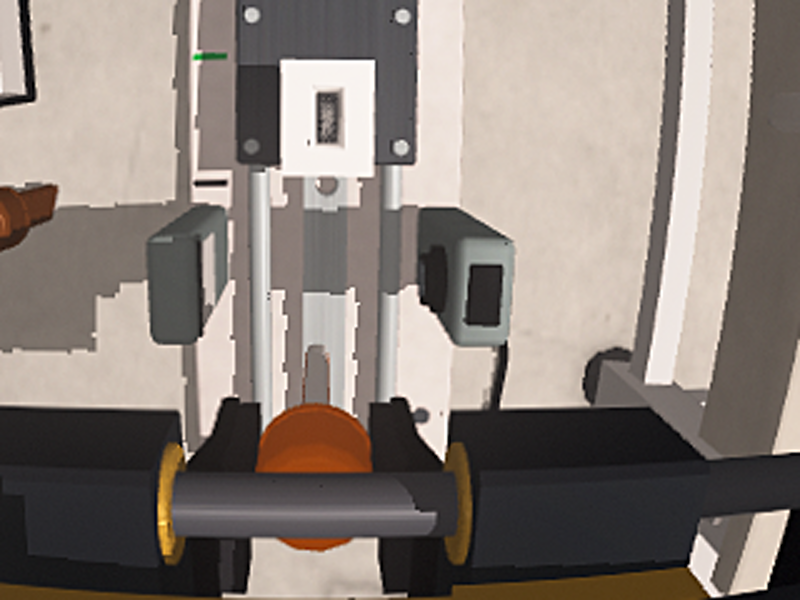

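The wrist crop shows the nest slot centred at (329,117), the paddle tip at (317,345), and the posts at (187,275) and (465,280), clear of the path.

```bash
python3 -c "
from h import *
w=vision.get_image('wrist')
f=lambda u,v,z:fatz(w,130+u/2.5,60+v/2.5,z).round(4)
print('slot',f(329,117,.07),f(315,87,.07),f(345,147,.07),'block',f(280,60,.07),f(375,60,.07),f(375,178,.07),f(281,176,.07))
print('tip',f(303,348,.138),f(330,348,.138),f(317,345,.138))
print('mouthless cap edge',f(257,470,.21),f(372,470,.21))
s=ctrl.get_state();print(s['position'])
plan(.598,-.2175,.190,.053)
"
```

```text
slot [ 0.5995 -0.2196  0.07  ] [ 0.5935 -0.2081  0.07  ] [ 0.6064 -0.231   0.07  ] block [ 0.5794 -0.1981  0.07  ] [ 0.6161 -0.196   0.07  ] [ 0.6189 -0.2425  0.07  ] [ 0.582  -0.2437  0.07  ]
tip [ 0.594  -0.2924  0.138 ] [ 0.6025 -0.292   0.138 ] [ 0.5984 -0.2912  0.138 ]
mouthless cap edge [ 0.5848 -0.2998  0.21  ] [ 0.611  -0.2984  0.21  ]
[ 0.59780505 -0.29529233  0.20104198]
t=7.95 pos [ 0.5978 -0.2953  0.201 ] d(mm) [77.7  4.2 11. ] w [ 0.     0.001 -0.002] F [-0.2 -0.3 -0.3] grip 0.291 15.0
```

Request:
{"fn": "jog_arm", "kwargs": {"increments": [{"tx": 20, "ty": 2, "tz": 0, "wx": 0, "wy": 0, "wz": 0, "gripper": 0.1}, {"tx": 45, "ty": 3, "tz": 0, "wx": 0, "wy": 0, "wz": 0, "gripper": 0.1}, {"tx": 70, "ty": 4.5, "tz": 8, "wx": 0, "wy": 0, "wz": 0, "gripper": 0.1}, {"tx": 78, "ty": 4.7, "tz": 25, "wx": 0, "wy": 0, "wz": 0, "gripper": 0.1}, {"tx": 78, "ty": 4.7, "tz": 50, "wx": 0, "wy": 0, "wz": 0, "gripper": 0.1}]}}

```text
time: 8.37
position: [0.6014, -0.2127, 0.1533]
tool_rot: [2.153, 2.281, 0.005]
ft_force: [0.3, -0.3, -0.1]
grip_width: 0.292
grip_force: 15.0
```

Request:
{"fn": "jog_arm", "kwargs": {"increments": [{"tx": 0, "ty": 0, "tz": 0, "wx": 0, "wy": 0, "wz": 0, "gripper": 0.1}, {"tx": 0, "ty": 0, "tz": 0, "wx": 0, "wy": 0, "wz": 0, "gripper": 0.1}, {"tx": 0, "ty": 0, "tz": 0, "wx": 0, "wy": 0, "wz": 0, "gripper": 0.1}, {"tx": 0, "ty": 0, "tz": 4, "wx": 0, "wy": 0, "wz": 0, "gripper": 0.1}, {"tx": 0, "ty": 0, "tz": 8, "wx": 0, "wy": 0, "wz": 0, "gripper": 0.1}]}}

```text
time: 8.78
position: [0.6002, -0.2172, 0.1441]
tool_rot: [2.161, 2.276, 0.002]
ft_force: [0.1, -0.2, -0.7]
grip_width: 0.293
grip_force: 15.0
```

```bash
python3 -c "
from h import *
plan(.5985,-.217,.105,.053)
w=vision.get_image('wrist');cv2.imwrite('pics/w5.png',cv2.resize(w['color'][130:280,180:380],(800,600),interpolation=2))
"
```

```text
t=8.78 pos [ 0.6002 -0.2172  0.1441] d(mm) [ 0.3 -1.8 39.1] w [ 0.003  0.001 -0.001] F [ 0.1 -0.2 -0.7] grip 0.293 15.0
```

View pics/w5.png

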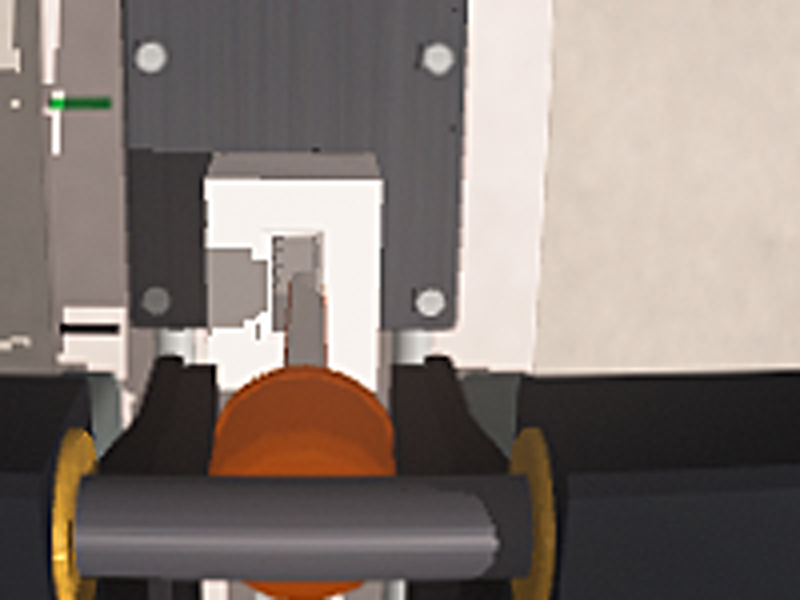

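The wrist crop shows the slot between x = 272 and 325 with its far edge at y = 232. The paddle tip is at about (308,275), roughly 2 mm too far right and a bit low. I'll put numbers on that.

```bash
python3 -c "
from h import *
w=vision.get_image('wrist')
f=lambda u,v,z:fatz(w,180+u/4,130+v/4,z).round(4)
print('slot+yL,R',f(272,233,.07),f(325,233,.07),'slot L low',f(272,330,.07),'block',f(205,180,.07),f(382,180,.07))
for zt in (.078,.0815,.085):print('tip',zt,f(290,272,zt),f(325,280,zt),f(308,272,zt))
print(ctrl.get_state()['position'])
"
```

```text
slot+yL,R [ 0.5927 -0.2074  0.07  ] [ 0.6035 -0.2069  0.07  ] slot L low [ 0.5937 -0.2284  0.07  ] block [ 0.5787 -0.1971  0.07  ] [ 0.6143 -0.1952  0.07  ]
tip 0.078 [ 0.5967 -0.2131  0.078 ] [ 0.6038 -0.2144  0.078 ] [ 0.6003 -0.2129  0.078 ]
tip 0.0815 [ 0.5967 -0.212   0.0815] [ 0.6036 -0.2133  0.0815] [ 0.6002 -0.2118  0.0815]
tip 0.085 [ 0.5967 -0.211   0.085 ] [ 0.6035 -0.2122  0.085 ] [ 0.6001 -0.2108  0.085 ]
[ 0.5990464  -0.21660843  0.14243002]
```

Request:
{"fn": "jog_arm", "kwargs": {"increments": [{"tx": 0.5, "ty": -1.6, "tz": 0, "wx": 0, "wy": 0, "wz": 0, "gripper": 0.1}, {"tx": 0.5, "ty": -1.6, "tz": 4, "wx": 0, "wy": 0, "wz": 0, "gripper": 0.1}, {"tx": 0.5, "ty": -1.6, "tz": 9, "wx": 0, "wy": 0, "wz": 0, "gripper": 0.1}, {"tx": 0.5, "ty": -1.6, "tz": 14, "wx": 0, "wy": 0, "wz": 0, "gripper": 0.1}, {"tx": 0.5, "ty": -1.6, "tz": 18, "wx": 0, "wy": 0, "wz": 0, "gripper": 0.1}]}}

```text
time: 9.3
position: [0.5974, -0.2159, 0.1238]
tool_rot: [-2.162, -2.279, 0.001]
ft_force: [0.0, 0.4, -0.3]
grip_width: 0.289
grip_force: 15.0
```

```bash
python3 -c "
from h import *
plan(.598,-.217,.105,.053);print(ctrl.get_state()['torque'].round(3))"
```

```text
t=9.30 pos [ 0.5974 -0.2159  0.1238] d(mm) [-1.2  0.5 18.8] w [-0.  0. -0.] F [ 0.   0.4 -0.3] grip 0.289 15.0
[-0.063 -0.073 -0.008]
```

The tip is about 9 mm into the slot with no contact force.

Request:
{"fn": "jog_arm", "kwargs": {"increments": [{"tx": 0, "ty": 0, "tz": 4, "wx": 0, "wy": 0, "wz": 0, "gripper": 0.1}, {"tx": 0, "ty": 0, "tz": 8, "wx": 0, "wy": 0, "wz": 0, "gripper": 0.1}, {"tx": 0, "ty": 0, "tz": 12, "wx": 0, "wy": 0, "wz": 0, "gripper": 0.1}, {"tx": 0, "ty": 0, "tz": 15, "wx": 0, "wy": 0, "wz": 0, "gripper": 0.1}, {"tx": 0, "ty": 0, "tz": 18, "wx": 0, "wy": 0, "wz": 0, "gripper": 0.1}]}}

```text
time: 9.72
position: [0.5976, -0.2159, 0.1062]
tool_rot: [2.162, 2.279, -0.0]
ft_force: [-0.0, 0.1, 0.1]
grip_width: 0.291
grip_force: 15.0
```

```bash
python3 -c "
from h import *
plan(.598,-.217,.105,.053);print(ctrl.get_state()['torque'].round(3))"
```

```text
t=9.72 pos [ 0.5976 -0.2159  0.1062] d(mm) [-1.1  0.4  1.2] w [-0.  0. -0.] F [-0.   0.1  0.1] grip 0.291 15.0
[-0.123 -0.132 -0.017]
```

Request:
{"fn": "jog_arm", "kwargs": {"increments": [{"tx": 0, "ty": 0, "tz": 1.2, "wx": 0, "wy": 0, "wz": 0, "gripper": 0.29}, {"tx": 0, "ty": 0, "tz": 1.2, "wx": 0, "wy": 0, "wz": 0, "gripper": 0.33}, {"tx": 0, "ty": 0, "tz": 1.2, "wx": 0, "wy": 0, "wz": 0, "gripper": 0.4}, {"tx": 0, "ty": 0, "tz": 1.2, "wx": 0, "wy": 0, "wz": 0, "gripper": 0.6}, {"tx": 0, "ty": 0, "tz": 1.2, "wx": 0, "wy": 0, "wz": 0, "gripper": 0.6}]}}

```text
time: 10.13
position: [0.5978, -0.2157, 0.1057]
tool_rot: [2.161, 2.279, 0.0]
ft_force: [-0.1, -0.6, 0.3]
grip_width: 0.47
grip_force: 0.0
```

Request:
{"fn": "jog_arm", "kwargs": {"increments": [{"tx": 0, "ty": 0, "tz": 0, "wx": 0, "wy": 0, "wz": 0, "gripper": 0.6}, {"tx": 0, "ty": 0, "tz": 0, "wx": 0, "wy": 0, "wz": 0, "gripper": 0.6}, {"tx": 0, "ty": 0, "tz": -8, "wx": 0, "wy": 0, "wz": 0, "gripper": 0.6}, {"tx": 0, "ty": 0, "tz": -25, "wx": 0, "wy": 0, "wz": 0, "gripper": 0.6}, {"tx": 0, "ty": 0, "tz": -50, "wx": 0, "wy": 0, "wz": 0, "gripper": 0.6}]}}

```text
time: 10.55
position: [0.596, -0.2154, 0.1541]
tool_rot: [-2.159, -2.277, 0.003]
ft_force: [0.1, -0.3, -0.0]
grip_width: 0.597
grip_force: 0.0
```

```bash
python3 -c "
from h import *
plan(.5935,-.130,.16,.053)
w=vision.get_image('wrist');s=vision.get_image('scene')
cv2.imwrite('pics/c6.png',np.hstack([cv2.resize(w['color'][100:250,160:360],(400,300)),cv2.resize(s['color'][120:240,160:320],(400,300))]))
"
```

```text
t=10.55 pos [ 0.596  -0.2154  0.1541] d(mm) [85.4  2.  -5.8] w [-0.004 -0.002  0.   ] F [ 0.1 -0.3 -0. ] grip 0.597 0.0
```

View pics/c6.png

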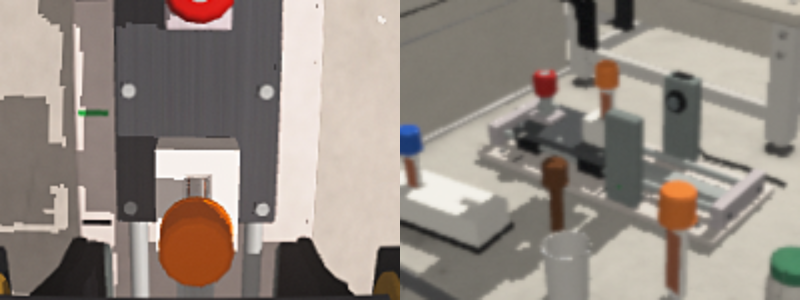

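The left half of the picture (wrist) shows the orange cap at (197,240) standing in the nest; the right half (scene) shows the slide upright in the nest at (606,85). Everything else is in place, so I'm moving to the knob.

Request:
{"fn": "jog_arm", "kwargs": {"increments": [{"tx": 10, "ty": 0, "tz": -6, "wx": 0, "wy": 0, "wz": 0, "gripper": 0.6}, {"tx": 35, "ty": 1, "tz": -6, "wx": 0, "wy": 0, "wz": 0, "gripper": 0.6}, {"tx": 60, "ty": 1, "tz": -6, "wx": 0, "wy": 0, "wz": 0, "gripper": 0.6}, {"tx": 72, "ty": 1, "tz": -6, "wx": 0, "wy": 0, "wz": 0, "gripper": 0.6}, {"tx": 72, "ty": 1, "tz": -6, "wx": 0, "wy": 0, "wz": 0, "gripper": 0.6}]}}

```text
time: 11.07
position: [0.5947, -0.1388, 0.1614]
tool_rot: [-2.153, -2.285, -0.002]
ft_force: [0.3, 0.4, 0.4]
grip_width: 0.601
grip_force: 0.0
```

```bash
python3 -c "
from h import *
plan(.5935,-.1295,.069,.053)
w=vision.get_image('wrist')
H,S,V=cv2.split(cv2.cvtColor(w['color'],cv2.COLOR_BGR2HSV))
m=((H<4)|(H>176))&(S>150)&(V>80)
n,l,st,ce=cv2.connectedComponentsWithStats(m.astype(np.uint8))
for i in range(1,n):
    if st[i,4]>60:
        x,y,a,b=st[i,:4];print(ce[i].round(1),st[i],fatz(w,*ce[i],.097).round(4),'top circle',fatz(w,x+a/2,y+b-a/2,.1).round(4))
print(fproj(w,(.5935,-.1295,.1)).round(1))
cv2.imwrite('pics/w7.png',w['color'])
"
```

```text
t=11.07 pos [ 0.5947 -0.1388  0.1614] d(mm) [ 9.2 -0.7 92.5] w [-0.    -0.002  0.006] F [0.3 0.4 0.4] grip 0.601 0.0
[255.4 188. ] [239 170  34  38 816] [ 0.5938 -0.1266  0.097 ] top circle [ 0.5944 -0.1281  0.1   ]
[254.7 192.6]
```

Request:
{"fn": "jog_arm", "kwargs": {"increments": [{"tx": 6, "ty": 0, "tz": 15, "wx": 0, "wy": 0, "wz": 0, "gripper": 0.6}, {"tx": 9.5, "ty": -0.5, "tz": 35, "wx": 0, "wy": 0, "wz": 0, "gripper": 0.6}, {"tx": 9.5, "ty": -0.5, "tz": 60, "wx": 0, "wy": 0, "wz": 0, "gripper": 0.6}, {"tx": 9.5, "ty": -0.5, "tz": 80, "wx": 0, "wy": 0, "wz": 0, "gripper": 0.6}, {"tx": 9.5, "ty": -0.5, "tz": 92, "wx": 0, "wy": 0, "wz": 0, "gripper": 0.6}]}}

```text
time: 11.53
position: [0.592, -0.1367, 0.0664]
tool_rot: [-2.163, -2.275, 0.005]
ft_force: [-0.7, -0.5, -0.1]
grip_width: 0.598
grip_force: 0.0
```

Request:
{"fn": "jog_arm", "kwargs": {"increments": [{"tx": 0, "ty": 0, "tz": 0, "wx": 0, "wy": 0, "wz": 0, "gripper": 0.2}, {"tx": 0, "ty": 0, "tz": 0, "wx": 0, "wy": 0, "wz": 0, "gripper": 0.2}, {"tx": 0, "ty": 0, "tz": 0, "wx": 0, "wy": 0, "wz": 0, "gripper": 0.2}, {"tx": 0, "ty": 0, "tz": 0, "wx": 0, "wy": 0, "wz": 0, "gripper": 0.2}, {"tx": 0, "ty": 0, "tz": 0, "wx": 0, "wy": 0, "wz": 0, "gripper": 0.2}], "grip_force": 35}}

```text
time: 11.95
position: [0.5946, -0.1348, 0.0708]
tool_rot: [2.161, 2.278, 0.001]
ft_force: [-2.7, 0.5, 5.5]
grip_width: 0.305
grip_force: 34.1
```

Request:
{"fn": "jog_arm", "kwargs": {"increments": [{"tx": 0, "ty": 0, "tz": 0, "wx": 0, "wy": 0, "wz": 0, "gripper": 0.2}, {"tx": 0, "ty": 0, "tz": 0, "wx": 0, "wy": 0, "wz": 0, "gripper": 0.2}, {"tx": 0, "ty": 0, "tz": 0, "wx": 0, "wy": 0, "wz": 0, "gripper": 0.2}, {"tx": 0, "ty": 0, "tz": 0, "wx": 0, "wy": 0, "wz": 0, "gripper": 0.2}, {"tx": 0, "ty": 0, "tz": 0, "wx": 0, "wy": 0, "wz": 0, "gripper": 0.2}], "grip_force": 35}}

```text
time: 12.37
position: [0.5946, -0.1348, 0.0708]
tool_rot: [2.16, 2.278, 0.001]
ft_force: [-1.2, -0.2, 5.5]
grip_width: 0.306
grip_force: 35.0
```

```bash
python3 -c "
from h import *
plan(.5935,-.129,.069,.053)"
```

```text
t=12.37 pos [ 0.5946 -0.1348  0.0708] d(mm) [ 5.8 -0.7  1.8] w [ 0.002  0.001 -0.   ] F [-1.2 -0.2  5.5] grip 0.306 35.0
```

The grip is about 5 mm off the knob axis in y, so I'll reopen and re-centre.

Request:
{"fn": "jog_arm", "kwargs": {"increments": [{"tx": 0, "ty": 0, "tz": 0, "wx": 0, "wy": 0, "wz": 0, "gripper": 0.5}, {"tx": 0, "ty": 0, "tz": 0, "wx": 0, "wy": 0, "wz": 0, "gripper": 0.5}, {"tx": 0, "ty": 0, "tz": 0, "wx": 0, "wy": 0, "wz": 0, "gripper": 0.5}, {"tx": 0, "ty": 0, "tz": -1, "wx": 0, "wy": 0, "wz": 0, "gripper": 0.5}, {"tx": 0, "ty": 0, "tz": -1, "wx": 0, "wy": 0, "wz": 0, "gripper": 0.5}]}}

```text
time: 12.78
position: [0.5937, -0.1343, 0.0702]
tool_rot: [-2.161, -2.28, 0.0]
ft_force: [0.1, -0.5, 0.0]
grip_width: 0.495
grip_force: 0.0
```

```bash
python3 -c "
from h import *
plan(.5935,-.129,.069,.053)
w=vision.get_image('wrist')
H,S,V=cv2.split(cv2.cvtColor(w['color'],cv2.COLOR_BGR2HSV))
m=((H<4)|(H>176))&(S>150)&(V>60)
n,l,st,ce=cv2.connectedComponentsWithStats(m.astype(np.uint8))
for i in range(1,n):
    if st[i,4]>60:
        x,y,a,b=st[i,:4];print(ce[i].round(1),st[i],fatz(w,*ce[i],.097).round(4),'top L/R/up',fatz(w,x,y+b/2,.1).round(4),fatz(w,x+a,y+b/2,.1).round(4),fatz(w,x+a/2,y,.1).round(4))
cv2.imwrite('pics/w8.png',cv2.resize(w['color'][80:300,110:400],(790,600)))
"
```

```text
t=12.78 pos [ 0.5937 -0.1343  0.0702] d(mm) [5.3 0.1 1.2] w [-0. -0.  0.] F [ 0.1 -0.5  0. ] grip 0.495 0.0
[256.4 230.7] [ 231  211   53   38 1502] [ 0.5933 -0.1194  0.097 ] top L/R/up [ 0.581  -0.1185  0.1   ] [ 0.6065 -0.1171  0.1   ] [ 0.5932 -0.1081  0.1   ]
```

View pics/w8.png

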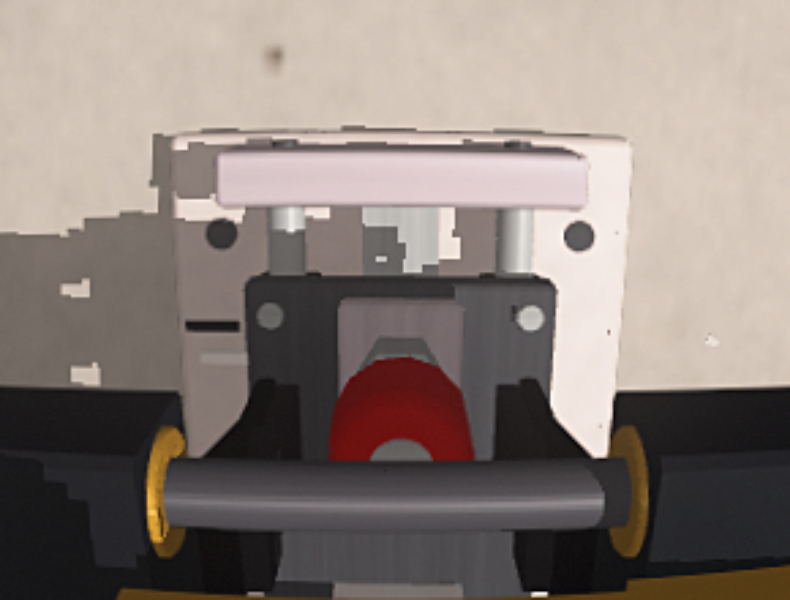

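```bash
python3 -c "
from h import *
w=vision.get_image('wrist')
f=lambda u,v,z:fatz(w,110+u*290/790,80+v*220/600,z).round(4)
print('bottom rim +y',f(402,358,.074),'top hub back',f(402,437,.1), f(402,437,.098),'deck +y edge',f(402,277,.042),'marks',f(212,326,.02),'pointer',f(222,360,.02))
"
```

```text
bottom rim +y [ 0.5939 -0.1174  0.074 ] top hub back [ 0.5941 -0.1232  0.1   ] [ 0.5942 -0.1241  0.098 ] deck +y edge [ 0.5936 -0.1081  0.042 ] marks [ 0.5421 -0.1302  0.02  ] pointer [ 0.5449 -0.14    0.02  ]
```

Knob axis comes out at about y = -0.130 (rim gives -0.131, top camera -0.130). I'll shift 4 mm and grip.

Request:
{"fn": "jog_arm", "kwargs": {"increments": [{"tx": 4, "ty": 0, "tz": 0, "wx": 0, "wy": 0, "wz": 0, "gripper": 0.5}, {"tx": 4, "ty": 0, "tz": 0, "wx": 0, "wy": 0, "wz": 0, "gripper": 0.4}, {"tx": 4, "ty": 0, "tz": 0, "wx": 0, "wy": 0, "wz": 0, "gripper": 0.2}, {"tx": 4, "ty": 0, "tz": 0, "wx": 0, "wy": 0, "wz": 0, "gripper": 0.2}, {"tx": 4, "ty": 0, "tz": 0, "wx": 0, "wy": 0, "wz": 0, "gripper": 0.2}], "grip_force": 35}}

```text
time: 13.3
position: [0.5942, -0.1303, 0.0704]
tool_rot: [2.161, 2.279, 0.002]
ft_force: [1.3, 0.3, -0.1]
grip_width: 0.306
grip_force: 35.0
```

Request:
{"fn": "jog_arm", "kwargs": {"increments": [{"tx": 0, "ty": 0, "tz": 0, "wx": 0, "wy": 0, "wz": 0, "gripper": 0.2}, {"tx": 0, "ty": 0, "tz": 0, "wx": 0, "wy": 0, "wz": 0, "gripper": 0.2}, {"tx": 0, "ty": 0, "tz": 0, "wx": 0, "wy": 0, "wz": 0, "gripper": 0.2}, {"tx": 0, "ty": 0, "tz": 0, "wx": 0, "wy": 0, "wz": 0, "gripper": 0.2}, {"tx": 0, "ty": 0, "tz": 0, "wx": 0, "wy": 0, "wz": 0, "gripper": 0.2}], "grip_force": 35}}

```text
time: 13.72
position: [0.5941, -0.1303, 0.0704]
tool_rot: [2.161, 2.279, 0.001]
ft_force: [3.7, 0.5, -2.2]
grip_width: 0.302
grip_force: 35.0
```

```bash
python3 -c "
from h import *
plan(.5935,-.130,.07,.053)"
```

```text
t=13.72 pos [ 0.5941 -0.1303  0.0704] d(mm) [ 0.3 -0.5  0.4] w [ 0.001 -0.     0.   ] F [ 3.7  0.5 -2.2] grip 0.302 35.0
```

Request:
{"fn": "jog_arm", "kwargs": {"increments": [{"tx": 0, "ty": 0, "tz": -3, "wx": 0, "wy": 0, "wz": 0, "gripper": 0.2}, {"tx": 0, "ty": 0, "tz": -6, "wx": 0, "wy": 0, "wz": 0, "gripper": 0.2}, {"tx": 0, "ty": 0, "tz": -9, "wx": 0, "wy": 0, "wz": 0, "gripper": 0.2}, {"tx": 0, "ty": 0, "tz": -12, "wx": 0, "wy": 0, "wz": 0, "gripper": 0.2}, {"tx": 0, "ty": 0, "tz": -13, "wx": 0, "wy": 0, "wz": 0, "gripper": 0.2}]}}

```text
time: 14.13
position: [0.5939, -0.1303, 0.0825]
tool_rot: [2.161, 2.279, 0.001]
ft_force: [6.0, -0.2, -9.8]
grip_width: 0.308
grip_force: 35.0
```

```bash
python3 -c "
from h import *
plan(.5935+.06*np.sin(.053),-.130-.06*np.cos(.053),.0828,.053)"
```

```text
t=14.13 pos [ 0.5939 -0.1303  0.0825] d(mm) [-59.7  -0.4  -0.3] w [ 0.001 -0.     0.   ] F [ 6.  -0.2 -9.8] grip 0.308 35.0
```

Request:
{"fn": "jog_arm", "kwargs": {"increments": [{"tx": -4, "ty": 0, "tz": 0, "wx": 0, "wy": 0, "wz": 0, "gripper": 0.2}, {"tx": -12, "ty": 0, "tz": 0, "wx": 0, "wy": 0, "wz": 0, "gripper": 0.2}, {"tx": -20, "ty": 0, "tz": 0, "wx": 0, "wy": 0, "wz": 0, "gripper": 0.2}, {"tx": -28, "ty": 0, "tz": 0, "wx": 0, "wy": 0, "wz": 0, "gripper": 0.2}, {"tx": -34, "ty": 0, "tz": 0, "wx": 0, "wy": 0, "wz": 0, "gripper": 0.2}]}}

```text
time: 14.55
position: [0.5955, -0.1634, 0.0819]
tool_rot: [-2.16, -2.279, -0.002]
ft_force: [6.1, 1.6, -10.1]
grip_width: 0.307
grip_force: 35.0
```

```bash
python3 -c "
from h import *
plan(.594+.06*np.sin(.053),-.1303-.06*np.cos(.053),.0825,.053)"
```

```text
t=14.55 pos [ 0.5955 -0.1634  0.0819] d(mm) [-26.9   0.2  -0.7] w [ 0.    -0.002  0.001] F [  6.1   1.6 -10.1] grip 0.307 35.0
```

Request:
{"fn": "jog_arm", "kwargs": {"increments": [{"tx": -5, "ty": 0.2, "tz": 0, "wx": 0, "wy": 0, "wz": 0, "gripper": 0.2}, {"tx": -12, "ty": 0.3, "tz": 0, "wx": 0, "wy": 0, "wz": 0, "gripper": 0.2}, {"tx": -19, "ty": 0.3, "tz": 0, "wx": 0, "wy": 0, "wz": 0, "gripper": 0.2}, {"tx": -24, "ty": 0.3, "tz": 0, "wx": 0, "wy": 0, "wz": 0, "gripper": 0.2}, {"tx": -26, "ty": 0.3, "tz": 0, "wx": 0, "wy": 0, "wz": 0, "gripper": 0.2}]}}

```text
time: 14.97
position: [0.5967, -0.1898, 0.0816]
tool_rot: [-2.161, -2.278, -0.001]
ft_force: [5.1, 2.3, -9.3]
grip_width: 0.304
grip_force: 35.0
```

Request:
{"fn": "jog_arm", "kwargs": {"increments": [{"tx": 0, "ty": 0, "tz": 0, "wx": 0, "wy": 0, "wz": 0, "gripper": 0.2}, {"tx": 0, "ty": 0, "tz": 0, "wx": 0, "wy": 0, "wz": 0, "gripper": 0.2}, {"tx": 0, "ty": 0, "tz": 0, "wx": 0, "wy": 0, "wz": 0, "gripper": 0.2}, {"tx": 0, "ty": 0, "tz": 0, "wx": 0, "wy": 0, "wz": 0, "gripper": 0.2}, {"tx": 0, "ty": 0, "tz": 0, "wx": 0, "wy": 0, "wz": 0, "gripper": 0.2}]}}

```text
time: 15.38
position: [0.5967, -0.19, 0.0816]
tool_rot: [-2.161, -2.279, -0.0]
ft_force: [5.9, -0.2, -9.2]
grip_width: 0.308
grip_force: 35.0
```

```bash
python3 -c "
from h import *
plan(.594+.06*np.sin(.053),-.1303-.06*np.cos(.053),.0825,.053)"
```

```text
t=15.38 pos [ 0.5967 -0.19    0.0816] d(mm) [-0.2  0.5 -0.9] w [-0.001 -0.001  0.   ] F [ 5.9 -0.2 -9.2] grip 0.308 35.0
```

Request:
{"fn": "jog_arm", "kwargs": {"increments": [{"tx": 0, "ty": 0, "tz": 2, "wx": 0, "wy": 0, "wz": 0, "gripper": 0.2}, {"tx": 0, "ty": 0, "tz": 4, "wx": 0, "wy": 0, "wz": 0, "gripper": 0.2}, {"tx": 0, "ty": 0, "tz": 6, "wx": 0, "wy": 0, "wz": 0, "gripper": 0.2}, {"tx": 0, "ty": 0, "tz": 8, "wx": 0, "wy": 0, "wz": 0, "gripper": 0.2}, {"tx": 0, "ty": 0, "tz": 8, "wx": 0, "wy": 0, "wz": 0, "gripper": 0.2}]}}

```text
time: 15.8
position: [0.5967, -0.1901, 0.0746]
tool_rot: [-2.161, -2.279, 0.0]
ft_force: [3.7, 0.6, -8.5]
grip_width: 0.304
grip_force: 35.0
```

```bash
python3 -c "
from h import *
plan(.594+.06*np.sin(.053),-.1303-.06*np.cos(.053),.0704,.053)"
```

```text
t=15.80 pos [ 0.5967 -0.1901  0.0746] d(mm) [-0.1  0.4  4.2] w [-0.001 -0.     0.   ] F [ 3.7  0.6 -8.5] grip 0.304 35.0
```

Request:
{"fn": "jog_arm", "kwargs": {"increments": [{"tx": 0, "ty": 0, "tz": 2, "wx": 0, "wy": 0, "wz": 0, "gripper": 0.2}, {"tx": 0, "ty": 0, "tz": 4, "wx": 0, "wy": 0, "wz": 0, "gripper": 0.2}, {"tx": 0, "ty": 0, "tz": 5, "wx": 0, "wy": 0, "wz": 0, "gripper": 0.2}, {"tx": 0, "ty": 0, "tz": 6, "wx": 0, "wy": 0, "wz": 0, "gripper": 0.2}, {"tx": 0, "ty": 0, "tz": 6, "wx": 0, "wy": 0, "wz": 0, "gripper": 0.2}]}}

```text
time: 16.22
position: [0.597, -0.1902, 0.0704]
tool_rot: [2.162, 2.28, -0.001]
ft_force: [-0.5, 1.9, 1.6]
grip_width: 0.306
grip_force: 35.0
```

```bash
python3 -c "
from h import *
plan(.594+.06*np.sin(.053),-.1303-.06*np.cos(.053),.0704,.053)
s=vision.get_image('scene');w=vision.get_image('wrist');t=vision.get_image('top')
a=cv2.resize(s['color'][110:230,170:310],(350,300));b=cv2.resize(w['color'][80:300,110:400],(395,300))
cv2.imwrite('pics/c9.png',np.hstack([a,b]))
print([(d['bbox'],d['conf']) for d in vision.spot_in('top','beaker')])
plan(.5972,-.1902,.0704,.053)
"
```

```text
t=16.22 pos [ 0.597  -0.1902  0.0704] d(mm) [ 0.   0.2 -0. ] w [-0.  0.  0.] F [-0.5  1.9  1.6] grip 0.306 35.0
[([261.3, 250.4, 283.7, 271.4], 0.59)]
t=16.42 pos [ 0.597  -0.1905  0.0703] d(mm) [ 0.3  0.2 -0.1] w [-0.     0.001 -0.   ] F [-1.6  1.5  4.2] grip 0.309 35.0
```

View pics/c9.png

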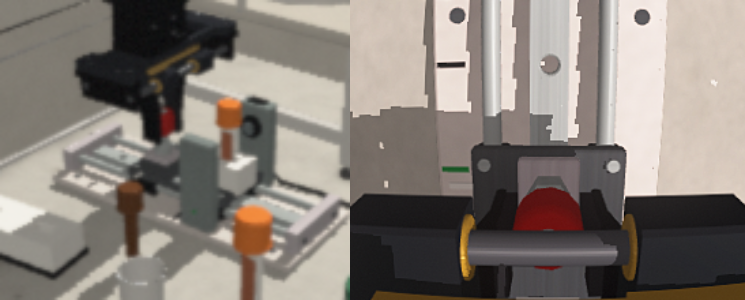

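The left half of the picture shows the orange slide upright in the nest between the posts, at (230,115). The right half shows the pointer beside the green read mark at (455,175), with the knob gripped at (548,215).

The knob is at exactly its home height (0.0704, the same as at load). The spring pull stayed on the gripper all the way down and then went to contact, so the pin is home. The beaker has not moved, so I'm handing the job in.

```bash
python3 -c "
from h import *
print(ctrl.close_job())"
```

```text
the job is handed in; nothing more can be done
None
```

The job is handed in: the orange-capped slide was dipped about 40 mm into the beaker and stands in the nest, and the carriage is at the reading hole with the pin home and the red knob still gripped, at about 16.4 s of the 51 s allowed.

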